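Press a flanged bush home in a link plate with the bench arbor press

ROBOT

A 7-joint arm with a two-finger parallel gripper is mounted at the origin on the work surface; the furniture and walls round the work are solid. World frame = base frame: x ahead of the robot, y to its left, z up, the work surface at z = 0. Lengths are in m, angles in rad, forces in N, time in s.
With the tool pointing down it reaches from about 0.4 to 0.85 m from the base axis. Payload 10.4 kg.
Tool frame: the origin (TCP) lies midway between the tips of the shut fingers; the grasp point (between the pads) lies 19 mm behind it; z points along the fingers, y is the line along which they close (so a half turn about z gives the same grasp; the last joint's range is limited). The gripper opens to 85 mm and grips with 20 to 120 N. Pads are 22 mm wide; open, the fingers measure 114 mm over their backs; the gripper's body (76 mm by 85 mm) begins 54 mm behind the grasp point. The pads swing forward as they close: fully open they stand 13 mm farther back than shut.
Start: joints at [-1.213, 0.332, -0.065, 1.46, 0.022, 1.35, -0.088], TCP at [0.232, 0.58, 0.231] pointing down, gripper open.
Joint ranges: [-2.6, 2.6], [-0.5, 2.12], [-1.47, 1.34], [0.16, 2.42], [-1.27, 4.41], [0.06, 2.06], [-2.6, 2.6]. Speed limits (rad/s): [2.22, 2.22, 2.79, 2.79, 3.14, 3.14, 3.14].

INTERFACE

Orientations are given as a unit quaternion [x, y, z, w].
In Python, from workcell import get_obs, camera, camera_params, hand_in gives the robot as it stands.
- The arm moves only by the tool carry_out, never from a script. Its argument "commands" is a list that holds one entry, the list of rows, each a list of 6 numbers: the shift along the tool's x, y, z in units of 40 mm (1.0 is 40 mm), then the turn, a rotation vector about the tool's x, y, z in units of 6 degrees (1.0 is 6 degrees). In form: [[[x, y, z, ax, ay, az], ...]]. A call has 1 to 20 rows; each row shifts and turns the commanded pose from where the row before left it, along the tool's axes as they then stand; what a row does not reach is not made up. A row lasts 1/12 s, in which the tool goes at most 41.7 mm and 7.16 degrees, less where a joint would pass 70% of its speed; a pose out of reach is approached as far as the arm can. A call is refused whole if a number of a shift passes 1 or a number of a turn 1, either way. A call with a gripper value outside its range is refused whole. "hand" is the closure, from -1 (fully open) to 1 (shut), set as the call begins (left out, the last holds). The fingers move at their own pace and stop on an object; "force" is the grip in N (left out, the last holds). Time passes only in rows, so rows that do not move let the fingers close. It gives the time, the measured TCP pose, the force, the opening and the grip force at its end, in the units of the state.
- get_obs(): the state, without advancing time (a new reading comes with each control period).
- camera(name): name is "scene" or "top"; returns the picture (420x560x3 uint8, red, green, blue); there is no depth.
- camera_params(name): a dict with "mtx" (3x3 intrinsics, pixels), "k1" (the pictures are not rectified: a ray, as slopes to the right and down, at radius r is drawn at 1 + k1 r^2 times it, then the intrinsics apply), "R" (3x3) and "t" (3): a world point X has camera coordinates R X + t. Camera axes: x right, y down, z forward; pixel columns grow to the right and rows downward; lengths in m; the calibration is good to about 2 mm. A picture is of the moment at which its call begins. camera_params takes no time and is no camera call.
- hand_in(): hands the job in; it is judged then, once.
The state is a dict: "clock": time; "joint_pos": joint angles; "joint_velocities": joint speeds; "tau": joint torques, N m; "position": TCP position; "ee_rot": TCP orientation; "ft_force": force on the tool from outside, world axes, zero at the start; "torque": the same for the moment, N m; "grip_width": opening from 0.0 (shut) to 1.0 (fully open); "grasp_force": force on a finger pad.
Only numpy, scipy, OpenCV 4.12 (cv2) and the standard library are available. Lean on these libraries where they do the work, as an engineer would, in place of code of your own. Each camera call takes 0.05 s, during which the arm holds its last target. There are 200 camera calls.

TASK

Lay the aluminium link plate on the bed of the small arbor press, between the guide rails and rounded end first, so that the half-started bush stands under the ram. Pull the sprung lever forward by its hand grip until the bush is fully home in the plate, then ease the lever slowly back to its rest without ever letting it fly back, and let go. Leave the plate on the bed and the bottle, tape measure and mug undisturbed.

Things in the scene. Friction and masses are not known exactly. Their poses are not given: they have to be found in the camera images.
- bed_centre (a point): Arbor press, fixed, grey iron C-frame 240 mm high: point on its steel bed's top face under the ram's axis, 45 mm above the bench. z up; -x to the open front, where the plate is fed in; +x to the column. The bed ends 65 mm to the front; beyond it is free space. At rest the ram's round nose (20 mm) is 42 mm above the bed.
- rear_stop (a point): Foot of the bed's rear stop (10 mm high), 26 mm behind bed_centre; same axes. A plate touching it has its bush under the ram. Two guide rails, 6 mm high and 58 mm apart inside, run along x up to 62 mm in front of bed_centre, flaring in the front 17 mm.
- head_front (a point): Middle of the front face of the press's head, 31 mm in front of bed_centre and 184 mm above the bench; same axes. The head is 56 mm wide and spans heights from 131 to 237 mm above the bench: a gripper that feeds the plate in must stay in front of it.
- lever_grip (a point): Middle of the press lever's hand grip: a black revolving sleeve, 24 mm diameter and 62 mm long, lying level along y of bed_centre on the cross bar of a fork whose two steel arms swing either side of the head. At rest 322 mm above the bench. It moves on an arc of 145 mm radius about lever_hinge: over the top and forward (-x).
- lever_hinge (a point): Centre of the lever's swing, on its shaft's axis (along y of bed_centre; same axes): 195 mm above the bench, 28 mm to the rear (+x) of bed_centre. At rest the fork leans 0.50 rad to the rear, so it is upright at 0.50 rad of press_lever.
- press_lever (a joint): Lever angle, rad: 0 at rest on its stop, growing as the grip comes forward, at most 1.12; lowers the ram 24 mm per rad. A spring drives it back: 2 N at the grip near rest, 7 N at full stroke. With the plate on the bed the ram meets the bush at 0.67 to 0.75 and the bush is home at about 1.0; pressing adds some 5 N at the grip; once home the pull stiffens sharply. Let go part way, it flies back.
- link_grip (a point): Loose aluminium link plate, 140 x 50 x 14 mm, 0.2 to 0.35 kg: square at one end (two 9 mm holes), rounded (25 mm radius) at the other round the bush. This point: middle line, half-way up (7 mm), 35 mm from the plate's middle towards the square end, 80 mm from the bush's axis; a place to take it, across its 50 mm width. x points to the bush, z up.
- bush_top (a point): Centre of the top face of the bronze bush in the plate's rounded end: flange 30 mm diameter and 4 mm thick, body 22 mm. At the start the flange stands 6 to 8 mm clear of the plate's top face.
- bush (a joint): How far the bush is pressed in, m: 0 with 8 mm to go (starts at 0 to 0.002), 0.008 fully home, flange on the plate. A tight fit: it takes about 30 N, which the press gives.
- link_plate: The same link plate as link_grip; origin at the middle of its underside, same axes.
- glue_bottle: Bystander: squeeze bottle with a nozzle, 39 mm diameter, 136 mm high, standing; origin at the centre of its foot.
- tape_measure: Bystander: tape measure, 34 x 70 x 60 mm; origin at the centre of its underside.
- mug: Bystander: mug, 82 mm diameter and 97 mm high, with a handle; origin at the centre of its foot.

How it is judged:
On the way, in this order (a step that is already met when the one before it is completed fails the run):
1. the plate lies flat on the press bed with the bush, not yet pressed, under the ram (within 7 mm) (horizontal distance between bush_top and bed_centre below 0.007 m and z of link_grip in the frame of bed_centre between 0.003 and 0.01 m and value of joint bush below 0.004 m and angle between link_grip's own z axis and vertical below 0.06 rad), for 0.2 s.
2. the lever is pulled through its stroke and the press drives the bush home (less than 1 mm to go) (horizontal distance between bush_top and bed_centre below 0.007 m and value of joint bush above 0.007 m and value of joint press_lever above 0.85 rad), for 0.1 s.
At the end, for the whole second after the job is handed in: The bush is home (less than 1 mm to go), the lever is back at its rest (within 0.06 rad), and the plate lies still and flat on the press bed, its bush within 12 mm of the ram's axis (value of joint bush above 0.007 m and value of joint press_lever below 0.06 rad and horizontal distance between bush_top and bed_centre below 0.012 m and z of link_grip in the frame of bed_centre between 0.003 and 0.01 m and angle between link_grip's own z axis and vertical below 0.06 rad and linear speed of link_plate below 0.02 m/s); the robot touches nothing.
It fails at once if the lever flies back (faster than 2.5 rad/s, about 0.36 m/s at the grip) (velocity of joint press_lever below -2.5 rad/s).
It fails at once if a bystander (bottle, tape measure or mug) is moved more than 30 mm (distance of any of glue_bottle, tape_measure, mug from where it was at the start of the episode above 0.03 m).
It also fails if it takes over 64 s, if anything falls off the work surface, if the arm or the gripper's body presses on something with over 40 N, if the wrist force passes 120 N, or if a joint passes its speed limit or range.

## Working session

There is one attempt and no reset: what is moved stays moved. The work goes in short steps, Python scripts to look and compute and a tool call to move; the robot and the scene stay as the last step left them, time stands still between calls to the robot, and variables do not carry over. Pictures are saved under pics/ and viewed, at most 10 in all, crops included, and the job is handed in when it is done.

Besides the shell and the picture viewer there is one more tool, called after ">>>" as name(argument=value, ...) on one line, values as JSON. carry_out: Moves the arm, as the interface text tells. Its arguments: {"type":"object","properties":{"commands":{"type":"array"},"hand":{"type":"number"},"force":{"type":"number"}},"required":["commands"]}

```bash
mkdir -p pics; cat > h.py <<'E'
import numpy as np,cv2
from workcell import *
from scipy.spatial.transform import Rotation as Ro
def ray(n,u,v):
    p=camera_params(n);K=np.array(p["mtx"]);d=cv2.undistortPoints(np.array([[[u,v]]],float),K,np.array([p["k1"],0,0,0.]))[0,0]
    R=np.array(p["R"]);t=np.array(p["t"]);return -R.T@t,R.T@np.array([d[0],d[1],1])
def onz(n,u,v,z):
    c,d=ray(n,u,v);return c+d*(z-c[2])/d[2]
def two(a,b):
    c1,d1=ray("scene",*a);c2,d2=ray("top",*b);A=np.stack([d1,-d2],1);s=np.linalg.lstsq(A,c2-c1,rcond=None)[0]
    p,q=c1+s[0]*d1,c2+s[1]*d2;return (p+q)/2,np.linalg.norm(p-q)
def proj(n,X):
    p=camera_params(n);R=np.array(p["R"]);return cv2.projectPoints(np.array(X,float).reshape(-1,1,3),cv2.Rodrigues(R)[0],np.array(p["t"],float),np.array(p["mtx"]),np.array([p["k1"],0,0,0.]))[0][:,0]
def snap(n,f):
    i=camera(n);cv2.imwrite("pics/"+f,cv2.cvtColor(i,cv2.COLOR_RGB2BGR));return i
E
python3 - <<'E'
from h import *
a=snap("scene","s0.png");b=snap("top","t0.png")
for n in("scene","top"):
    p=camera_params(n);print(n,-np.array(p["R"]).T@np.array(p["t"]),p["k1"],p["mtx"])
o=get_obs();print(o)
E
```

```text
scene [-0.13657683 -0.61743223  1.10226753] -0.0653503342888132 [[410.15854527   0.         273.78766515]
 [  0.         410.15854527 209.97467883]
 [  0.           0.           1.        ]]
top [ 0.30559754 -0.11587267  1.35851335] -0.10767152104421503 [[398.14438392   0.         278.82478928]
 [  0.         398.14438392 209.48763232]
 [  0.           0.           1.        ]]
{'clock': 0.1, 'joint_pos': array([-1.2126019 ,  0.33282775, -0.06470334,  1.46083008,  0.0216138 ,
        1.34993032, -0.08853057]), 'joint_velocities': array([ 1.09658057e-03, -1.90871282e-03, -3.98243291e-04, -1.70683404e-03,
       -9.11864171e-05,  1.58144431e-05,  1.45048202e-03]), 'tau': array([ 9.45159445e-04, -6.26745415e+01,  4.88645816e-02, -3.92435753e+01,
        1.63261191e-02,  6.86967687e-03,  1.16736462e-05]), 'position': array([0.23216741, 0.57991813, 0.23059662]), 'ee_rot': array([ 1.89251724e-01,  9.81928390e-01, -6.43786947e-04, -8.79174758e-05]), 'ft_force': array([-0.25462972, -0.17442931,  0.61073009]), 'torque': array([ 0.03398755, -0.05105193,  0.00300272]), 'grasp_force': 0.0, 'grip_width': 0.9996857514513713}
```

View pics/s0.png

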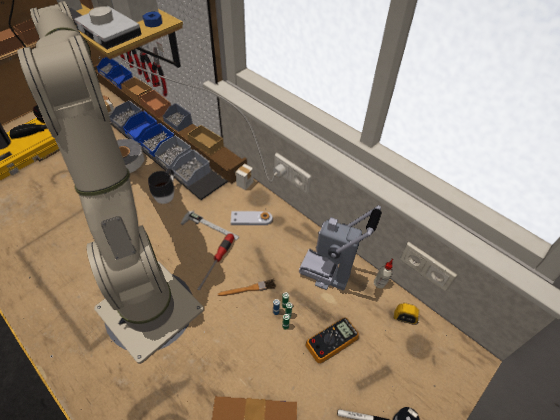

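View pics/t0.png

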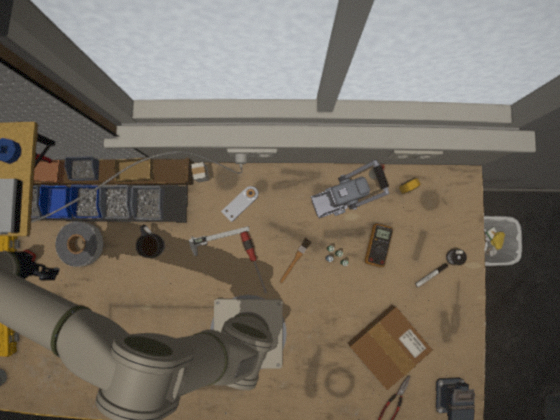

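The scene view shows the plate at (252,217), bush (264,215), the press at (335,250) with its grip at (375,218), and the bottle at (385,275). In the top view the plate is at (240,204), bush (250,193), press bed (325,205) and grip (380,177). Next I enlarge these areas.

```bash
python3 - <<'E'
import cv2,numpy as np
s=cv2.imread("pics/s0.png");t=cv2.imread("pics/t0.png")
a=cv2.resize(s[190:300,220:400],(0,0),fx=4.4,fy=4.4,interpolation=2)[:, :792]
b=cv2.resize(t[155:225,215:395],(0,0),fx=4.4,fy=4.4,interpolation=2)
cv2.imwrite("pics/c1.png",a);cv2.imwrite("pics/c2.png",b)
E
```

```text
(no output)
```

View pics/c1.png

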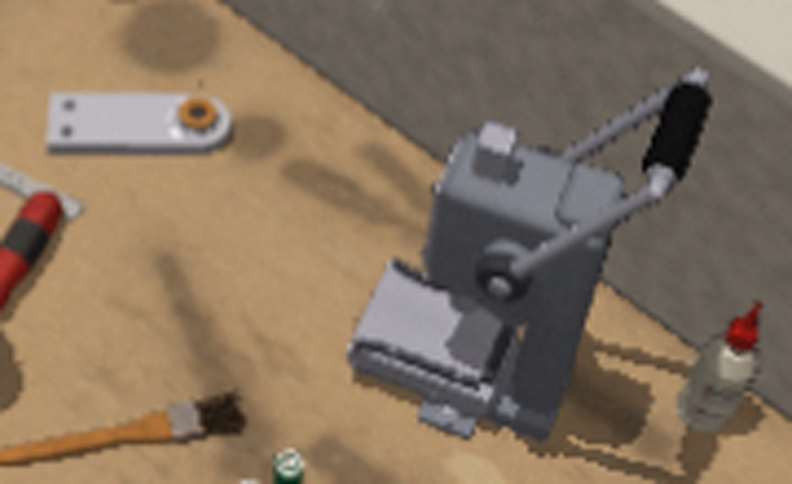

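View pics/c2.png

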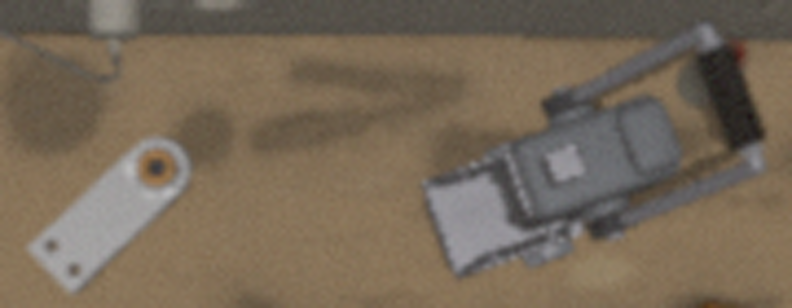

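Crop readings: in c1, plate corners (50,93) and (48,148), bush (197,112), bed front corners (390,265) and (352,350), sleeve centre (677,131). In c2, corners (30,247) and (75,291), bush (156,167), bed front corners (427,183) and (460,272), sleeve (731,95).

```bash
python3 - <<'E'
from h import *
S=lambda u,v:((u+.5)/4.4-.5+220,(v+.5)/4.4-.5+190)
T=lambda u,v:((u+.5)/4.4-.5+215,(v+.5)/4.4-.5+155)
for n,a,b in [("pl L",(50,93),(30,247)),("pl R",(48,148),(75,291)),("bush",(197,112),(156,167)),("bedL",(390,265),(427,183)),("bedR",(352,350),(460,272)),("grip",(677,131),(731,95)),("gripL",(689,88),(712,48)),("gripR",(664,175),(750,143))]:
    z={"p":.014,"b":.025}[n[0]] if n[0] in "pb" else .322
    if n[:3]=="bed": z=.045
    print(n,*[np.round(x,4) for x in two(S(*a),T(*b))],onz("scene",*S(*a),z).round(4),onz("top",*T(*b),z).round(4))
# ram-post (top square) and tape, bottle
im=cv2.imread("pics/t0.png");s=cv2.imread("pics/s0.png")
g=cv2.cvtColor(im,cv2.COLOR_BGR2HSV)[195-40:225,215:265]
m=((g[...,1]<45)&(g[...,2]>120)).astype(np.uint8)
n,l,st,c=cv2.connectedComponentsWithStats(m)
for i in range(1,n):
  if st[i,4]>100:
    k=cv2.findContours((l==i).astype(np.uint8),0,2)[0][0]
    r=cv2.minAreaRect(k);print(st[i],r); 
    for p in cv2.boxPoints(r)+[215,155]: print(onz("top",*p,.014).round(4))
E
```

```text
pl L [0.4095 0.0941 0.0164] 0.0045 [0.409  0.0972 0.014 ] [0.4114 0.093  0.014 ]
pl R [0.376  0.0597 0.0087] 0.005 [0.3717 0.0581 0.014 ] [0.3777 0.0574 0.014 ]
bush [ 0.4721 -0.0035  0.0231] 0.0028 [ 0.47   -0.0037  0.025 ] [ 0.4729 -0.0046  0.025 ]
bedL [ 0.4587 -0.2099  0.0441] 0.0036 [ 0.4568 -0.2091  0.045 ] [ 0.4599 -0.2111  0.045 ]
bedR [ 0.3916 -0.2351  0.0377] 0.0044 [ 0.3863 -0.2364  0.045 ] [ 0.3928 -0.236   0.045 ]
grip [ 0.4809 -0.3725  0.3231] 0.0035 [ 0.4802 -0.3711  0.322 ] [ 0.4823 -0.3741  0.322 ]
gripL [ 0.5086 -0.3605  0.3264] 0.0039 [ 0.5105 -0.3579  0.322 ] [ 0.5108 -0.363   0.322 ]
gripR [ 0.4524 -0.3843  0.3207] 0.003 [ 0.4501 -0.3838  0.322 ] [ 0.4533 -0.3852  0.322 ]
[  6  31  37  36 532] ((25.70821762084961, 47.37808609008789), (15.231636047363281, 40.617698669433594), 47.121097564697266)
[0.4118 0.0957 0.014 ]
[ 0.5073 -0.0043  0.014 ]
[ 0.4692 -0.0402  0.014 ]
[0.3742 0.0596 0.014 ]
```

>>> carry_out(commands=[[[-0.56, -0.65, 0, 0, 0, 0], [-0.56, -0.65, 0, 0, 0, 0], [-0.56, -0.65, 0, 0, 0, 0], [-0.56, -0.65, 0, 0, 0, 0], [-0.56, -0.65, 0, 0, 0, 0], [-0.56, -0.65, 0, 0, 0, 0], [-0.56, -0.65, 0, 0, 0, 0], [-0.56, -0.65, 0, 0, 0, 0], [-0.56, -0.65, 0, 0, 0, 0], [-0.56, -0.65, 0, 0, 0, 0], [-0.56, -0.65, 0, 0, 0, 0], [-0.56, -0.65, 0, 0, 0, 0], [-0.56, -0.65, 0, 0, 0, 0], [-0.56, -0.65, 0, 0, 0, 0], [-0.56, -0.65, 0, 0, 0, 0], [-0.56, -0.65, 0, 0, 0, 0], [0, 0, 0, 0, 0, 1], [0, 0, 0, 0, 0, 1], [0, 0, 0, 0, 0, 1], [0, 0, 0, 0, 0, 1]]], hand=-1)

```text
clock: 1.77
position: [0.4102, 0.0606, 0.231]
ee_rot: [0.392, 0.92, -0.0, -0.0]
ft_force: [-0.4, 0.6, 0.2]
grip_width: 1.001
grasp_force: 0.0
```

```bash
cat >> h.py <<'E'
def go(target,ang=None):
    "shift in tool axes/units to target; turn (units) so tool x has world angle ang (tool down)"
    o=get_obs();M=Ro.from_quat(o["ee_rot"]).as_matrix();d=M.T@(np.array(target)-o["position"])/.04
    a=np.degrees(np.arctan2(M[1,0],M[0,0]))
    print("t",o["clock"],"pos",o["position"].round(4),"xang",a.round(2),"tilt",M[:,2].round(3),"shift",d.round(3),
     "turn",None if ang is None else np.round((a-ang)/6,2),"F",np.round(o["ft_force"],1),"w",round(o["grip_width"],3),"g",round(o["grasp_force"],1))
E
python3 - <<'E'
from h import *
go([.410,.059,.10],134);print(get_obs()["joint_pos"].round(2))
E
```

```text
t 1.7667 pos [0.4102 0.0606 0.231 ] xang 133.86 tilt [-0.001  0.    -1.   ] shift [-0.027 -0.031  3.276] turn -0.02 F [-0.4  0.6  0.2] w 1.001 g 0.0
[-0.67 -0.17  0.37  1.99  0.06  1.31  0.45]
```

>>> carry_out(commands=[[[0, -0.03, 0.7, 0, 0, 0], [0, 0, 0.8, 0, 0, 0], [0, 0, 0.8, 0, 0, 0], [0, 0, 0.8, 0, 0, 0], [0, 0, 0.8, 0, 0, 0], [0, 0, 0.8, 0, 0, 0], [0, 0, 0.5, 0, 0, 0], [0, 0, 0.3, 0, 0, 0], [0, 0, 0.25, 0, 0, 0], [0, 0, 0, 0, 0, 0]]])

```text
clock: 2.6
position: [0.408, 0.0595, -0.0005]
ee_rot: [0.389, 0.921, -0.001, -0.001]
ft_force: [-0.6, -0.5, -0.7]
grip_width: 1.0
grasp_force: 0.0
```

>>> carry_out(commands=[[[0, 0, 0, 0, 0, 0], [0, 0, 0, 0, 0, 0], [0, 0, 0, 0, 0, 0], [0, 0, 0, 0, 0, 0], [0, 0, 0, 0, 0, 0], [0, 0, 0, 0, 0, 0], [0, 0, 0, 0, 0, 0], [0, 0, 0, 0, 0, 0], [0, 0, 0, 0, 0, 0], [0, 0, 0, 0, 0, 0], [0, 0, 0, 0, 0, 0], [0, 0, 0, 0, 0, 0]]], hand=1, force=70)

```text
clock: 3.6
position: [0.4102, 0.0603, 0.0025]
ee_rot: [0.389, 0.921, 0.001, 0.0]
ft_force: [-3.3, -0.5, 12.0]
grip_width: 0.565
grasp_force: 70.8
```

>>> carry_out(commands=[[[0, 0, -0.2, 0, 0, 0], [0, 0, -0.5, 0, 0, 0], [0, 0, -0.8, 0, 0, 0], [0, 0, -0.8, 0, 0, 0], [0, 0, -0.8, 0, 0, 0], [0, 0, -0.6, 0, 0, 0], [0, 0, 0, 0, 0, 0.8], [0, 0, 0, 0, 0, 1], [0, 0, 0, 0, 0, 1], [0, 0, 0, 0, 0, 1], [0, 0, 0, 0, 0, 0], [0, 0, 0, 0, 0, 0]]])

```text
clock: 4.6
position: [0.4094, 0.0599, 0.1497]
ee_rot: [0.562, 0.827, 0.0, 0.0]
ft_force: [0.2, 0.6, -2.1]
grip_width: 0.565
grasp_force: 73.2
```

```bash
python3 - <<'E'
from h import *
s=snap("scene","s1.png");t=snap("top","t1.png")
go([.41,-.10,.15],111)
print(proj("scene",get_obs()["position"]),proj("top",get_obs()["position"]))
a=cv2.resize(cv2.imread("pics/s1.png")[160:300,215:395],(0,0),fx=3,fy=3,interpolation=2)
b=cv2.resize(cv2.imread("pics/t1.png")[150:250,215:395],(0,0),fx=3,fy=3,interpolation=2)[:180*3]
cv2.imwrite("pics/c3.png",np.vstack([a[:300],b[:300]]))
E
```

```text
t 4.7 pos [0.4095 0.0599 0.1495] xang 111.56 tilt [ 0.  0. -1.] shift [-3.723 -1.457 -0.013] turn 0.09 F [-0.9 -0.3 -2.8] w 0.561 g 73.2
[[236.15593982 189.74626498]] [[225.39392657 207.933636  ]]
```

View pics/c3.png

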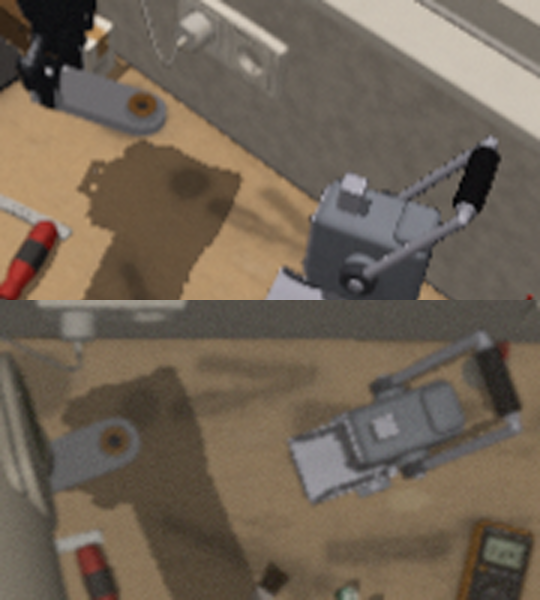

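The lifted plate is held level, with the bush at scene (262.5,194.8) and top (253.2,196.5).

```bash
python3 - <<'E'
from h import *
b,e=two((262.5,194.8),(253.2,196.5));p=get_obs()["position"];print(b.round(4),e)
d=b-p;print("dist",np.hypot(d[0],d[1]),"ang",np.degrees(np.arctan2(d[1],d[0])),"dz",d[2])
for z in (.17,.175): print(onz("top",253.2,196.5,z),onz("scene",262.5,194.8,z))
# sill nearest edge in top, grip
for z in (0,.2,.3,.4,.5): print(z,onz("top",380,150,z).round(3))
c=np.array([.447,-.283]);
for yaw in (-66,-69,-72):
  u=np.array([np.cos(np.radians(yaw)),np.sin(np.radians(yaw))]);print(yaw,c-.088*u)
# press direction: rails/fork arms edges in top: head sides mask lines
S=lambda x,y:(215+(x+.5)/3-.5,160+(y+.5)/3-.5)
T=lambda x,y:(215+(x+.5)/3-.5,150+(y-300+.5)/3-.5)
for n,a,q in (("armL",(488,145),(482,340)),("armR",(467,212),(514,423)),("hubL",(1,1),(382,385)),("hubR",(355,280),(412,465))):
  print(n,two(S(*a),T(*q)) if n!="hubL" else onz("top",*T(*q),.195))
E
```

```text
[ 0.4425 -0.0254  0.1672] 0.0019671406851358517
dist 0.09153282218838442 ang -68.86076557600367 dz 0.017723862769614934
[ 0.44289124 -0.02630546  0.17      ] [ 0.44001567 -0.02655698  0.17      ]
[ 0.44231365 -0.02668227  0.175     ] [ 0.43692325 -0.029726    0.175     ]
0 [ 0.63  -0.453  0.   ]
0.2 [ 0.582 -0.404  0.2  ]
0.3 [ 0.558 -0.379  0.3  ]
0.4 [ 0.534 -0.354  0.4  ]
0.5 [ 0.51  -0.329  0.5  ]
-66 [ 0.41120718 -0.202608  ]
-69 [ 0.41546362 -0.20084492]
-72 [ 0.4198065  -0.19930703]
armL (array([ 0.51605464, -0.35852634,  0.3244589 ]), np.float64(0.0028447988791300747))
armR (array([ 0.44337083, -0.38644119,  0.32710472]), np.float64(0.0006637402252215661))
hubL [ 0.4972259  -0.28998707  0.195     ]
hubR (array([ 0.41761139, -0.31903346,  0.18687382]), np.float64(0.003988456939256435))
```

```bash
python3 - <<'E'
from h import *
S=lambda u,v:((u+.5)/4.4-.5+220,(v+.5)/4.4-.5+190)
T=lambda u,v:((u+.5)/4.4-.5+215,(v+.5)/4.4-.5+155)
print("ram",two(S(498,139),T(564,161)))
go([.379,-.104,.15],111)
E
```

```text
ram (array([ 0.44800448, -0.28079646,  0.26278861]), np.float64(0.002817863493664051))
t 4.7 pos [0.4095 0.0599 0.1495] xang 111.56 tilt [ 0.  0. -1.] shift [-3.532 -2.214 -0.013] turn 0.09 F [-0.9 -0.3 -2.8] w 0.561 g 73.2
```

>>> carry_out(commands=[[[-0.59, -0.37, 0, 0, 0, 0], [-0.59, -0.37, 0, 0, 0, 0], [-0.59, -0.37, 0, 0, 0, 0], [-0.59, -0.37, 0, 0, 0, 0], [-0.59, -0.37, 0, 0, 0, 0], [-0.59, -0.37, 0, 0, 0, 0], [0, 0, 0.5, 0, 0, 0.1], [0, 0, 0.6, 0, 0, 0], [0, 0, 0.6, 0, 0, 0], [0, 0, 0.5, 0, 0, 0], [0, 0, 0.2, 0, 0, 0], [0, 0, 0, 0, 0, 0], [0, 0, 0, 0, 0, 0], [0, 0, 0, 0, 0, 0]]])

```text
clock: 5.87
position: [0.3794, -0.1042, 0.0544]
ee_rot: [0.568, 0.823, 0.001, 0.001]
ft_force: [0.7, -1.0, -2.7]
grip_width: 0.56
grasp_force: 73.2
```

```bash
python3 - <<'E'
from h import *
s=snap("scene","s2.png");t=snap("top","t2.png")
go([.415,-.1965,.0525],111)
a=cv2.resize(cv2.imread("pics/s2.png")[190:300,250:370],(0,0),fx=5,fy=5,interpolation=2)
b=cv2.resize(cv2.imread("pics/t2.png")[160:250,270:390],(0,0),fx=5,fy=5,interpolation=2)
cv2.imwrite("pics/c4.png",np.vstack([a[:,:],b])[:, :][: :, :])
c=np.vstack([a[:330],b[50:320]]);cv2.imwrite("pics/c4.png",c);print(c.shape)
E
```

```text
t 5.9667 pos [ 0.3794 -0.1042  0.0543] xang 110.81 tilt [ 0.002  0.    -1.   ] shift [-2.474  0.013  0.046] turn -0.03 F [-0.2 -0.3 -2.2] w 0.56 g 73.2
(600, 600, 3)
```

View pics/c4.png

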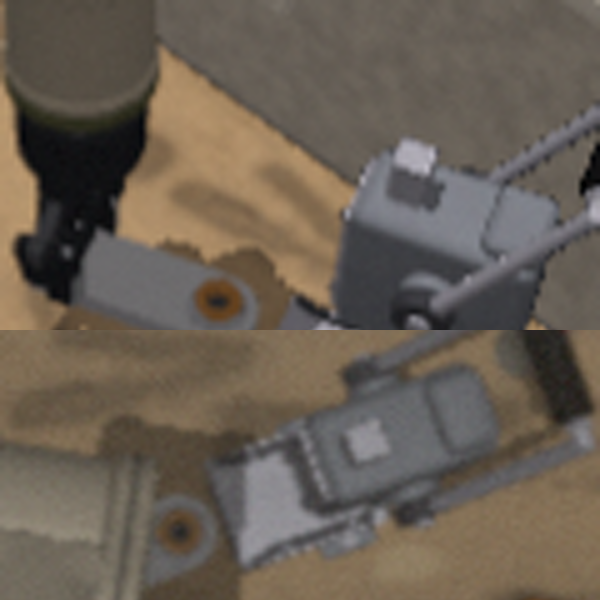

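The plate now stands in front of the bed. In the top view the bush is at (305.9,210), and the bed front corners are at about (312.4,197) and (318.6,217.6).

```bash
python3 - <<'E'
from h import *
T=lambda x,y:(270+(x+.5)/5-.5,170+(y-330+.5)/5-.5)
S=lambda x,y:(250+(x+.5)/5-.5,190+(y+.5)/5-.5)
b=two(S(218,300),T(179,530));print("bush",b)
B=onz("top",*T(179,530),.077);
f=(onz("top",*T(212,465),.045)+onz("top",*T(243,568),.045))/2
print(B,f,"ram top-view",two(S(416,158),T(366,440)))
u=np.array([np.cos(np.radians(-69)),np.sin(np.radians(-69))]);n=np.array([-u[1],u[0]])
p=get_obs()["position"][:2]
for nm,q in (("B",B[:2]),("b",b[0][:2]),("f",f[:2]),("ram",np.array([.4475,-.281]))): print(nm,"along",(q-p)@u,"lat",(q-p)@n)
E
```

```text
bush (array([ 0.41155114, -0.18769814,  0.07216933]), np.float64(0.0033974074776516525))
[ 0.41239292 -0.1885927   0.077     ] [ 0.42436955 -0.22251392  0.045     ] ram top-view (array([ 0.44704954, -0.28093862,  0.26373541]), np.float64(0.0020500090833679456))
B along 0.09064555359328626 lat 0.0005776581796555577
b along 0.08950874183682672 lat 0.00011237051502062304
f along 0.12660578004658365 lat -0.0003974773292060073
ram along 0.18949645210579957 lat 0.00023712331486043804
```

>>> carry_out(commands=[[[-0.25, 0, 0, 0, 0, 0], [-0.25, 0, 0, 0, 0, 0], [-0.25, 0, 0, 0, 0, 0], [-0.25, 0, 0, 0, 0, 0], [-0.2, 0, 0, 0, 0, 0], [-0.2, 0, 0, 0, 0, 0], [-0.2, 0, 0, 0, 0, 0], [-0.2, 0, 0, 0, 0, 0], [-0.15, 0, 0, 0, 0, 0], [-0.15, 0, 0, 0, 0, 0], [-0.15, 0, 0, 0, 0, 0], [0, 0, 0, 0, 0, 0]]])

```text
clock: 6.97
position: [0.4109, -0.1893, 0.0536]
ee_rot: [0.568, 0.823, 0.0, 0.0]
ft_force: [-0.6, 0.6, -2.2]
grip_width: 0.561
grasp_force: 73.2
```

>>> carry_out(commands=[[[0, 0, 0.05, 0, 0, 0], [0, 0, 0.05, 0, 0, 0], [0, 0, 0.04, 0, 0, 0], [-0.05, 0, 0, 0, 0, 0], [-0.05, 0, 0, 0, 0, 0], [-0.04, 0, 0, 0, 0, 0], [0, 0, 0, 0, 0, 0], [0, 0, 0, 0, 0, 0]]])

```text
clock: 7.63
position: [0.4126, -0.194, 0.0477]
ee_rot: [0.568, 0.823, -0.0, 0.0]
ft_force: [0.9, -1.2, -2.1]
grip_width: 0.561
grasp_force: 73.3
```

>>> carry_out(commands=[[[-0.04, 0, 0.03, 0, 0, 0], [-0.04, 0, 0.03, 0, 0, 0], [-0.04, 0, 0, 0, 0, 0], [-0.04, 0, 0, 0, 0, 0], [0, 0, 0, 0, 0, 0], [0, 0, 0, 0, 0, 0]]])

```text
clock: 8.13
position: [0.4152, -0.1976, 0.0462]
ee_rot: [0.567, 0.823, 0.001, -0.001]
ft_force: [-7.4, 12.4, 23.9]
grip_width: 0.558
grasp_force: 76.8
```

>>> carry_out(commands=[[[0.02, 0, -0.04, 0, 0, 0], [0, 0, 0, 0, 0, 0], [0, 0, 0, 0, 0, 0]]])

```text
clock: 8.38
position: [0.4147, -0.1986, 0.0471]
ee_rot: [0.568, 0.823, 0.0, 0.0]
ft_force: [-0.4, 4.2, 4.4]
grip_width: 0.56
grasp_force: 74.7
```

>>> carry_out(commands=[[[0, 0, 0, 0, 0, 0], [0, 0, 0, 0, 0, 0], [0, 0, 0, 0, 0, 0], [0, 0, 0, 0, 0, 0], [0, 0, 0, 0, 0, 0], [0, 0, 0, 0, 0, 0], [0, 0, 0, 0, 0, 0], [0, 0, 0, 0, 0, 0]]], hand=-1)

```text
clock: 9.05
position: [0.4144, -0.1988, 0.0469]
ee_rot: [0.568, 0.823, 0.0, -0.0]
ft_force: [0.1, 1.2, -0.7]
grip_width: 1.001
grasp_force: 0.0
```

>>> carry_out(commands=[[[0, 0, -0.4, 0, 0, 0], [0, 0, -0.8, 0, 0, 0], [0.4, 0, -0.8, 0, 0, 0], [0.4, 0, -0.8, 0, 0, 0], [0.4, 0, -0.8, 0, 0, 0], [0.4, 0, -0.8, 0, 0, 0], [0, 0, -0.8, 0, 0, 0], [0, 0, -0.8, 0, 0, 0], [0, 0, -0.8, 0, 0, 0], [0, 0, -0.8, 0, 0, 0], [0, 0, -0.8, 0, 0, 0], [0, 0, -0.8, 0, 0, 0], [0, 0, 0, 0, 0, 0]]])

```text
clock: 10.13
position: [0.3929, -0.1393, 0.4202]
ee_rot: [0.568, 0.823, 0.002, 0.003]
ft_force: [-0.1, -0.2, -0.1]
grip_width: 1.004
grasp_force: 0.0
```

>>> carry_out(commands=[[[0, 0, 0, 0, 0, -1], [0, 0, 0, 0, 0, -1], [0, 0, 0, 0, 0, -1], [0, 0, 0, 0, 0, -1], [0, 0, 0, 0, 0, -1], [0, 0, 0, 0, 0, -1], [0, 0, 0, 0, 0, -1], [0, 0, 0, 0, 0, -1], [0, 0, 0, 0, 0, -1], [0, 0, 0, 0, 0, -1], [0, 0, 0, 0, 0, -1], [0, 0, 0, 0, 0, -1], [0, 0, 0, 0, 0, -1], [0, 0, 0, 0, 0, -1], [0, 0, 0, 0, 0, -1], [0, 0, 0, 0, 0, 0]]])

```text
clock: 11.47
position: [0.3916, -0.1391, 0.4148]
ee_rot: [-0.183, 0.983, 0.0, 0.0]
ft_force: [0.4, 0.4, -0.2]
grip_width: 1.003
grasp_force: 0.0
```

```bash
python3 - <<'E'
from h import *
s=snap("scene","s3.png");t=snap("top","t3.png")
go([.478,-.376,.43],201);print(get_obs()["joint_pos"].round(2))
a=cv2.resize(cv2.imread("pics/s3.png")[180:300,265:425],(0,0),fx=5,fy=5,interpolation=2)
cv2.imwrite("pics/c5.png",a)
E
```

```text
t 11.5667 pos [ 0.3917 -0.1389  0.4148] xang -159.4 tilt [ 0.     0.001 -1.   ] shift [ 0.066 -6.308 -0.382] turn -60.07 F [-0.6  0.7 -0.2] w 0.997 g 0.0
[-0.8  -0.36  0.77  1.65  0.25  1.74  1.91]
```

View pics/c5.png

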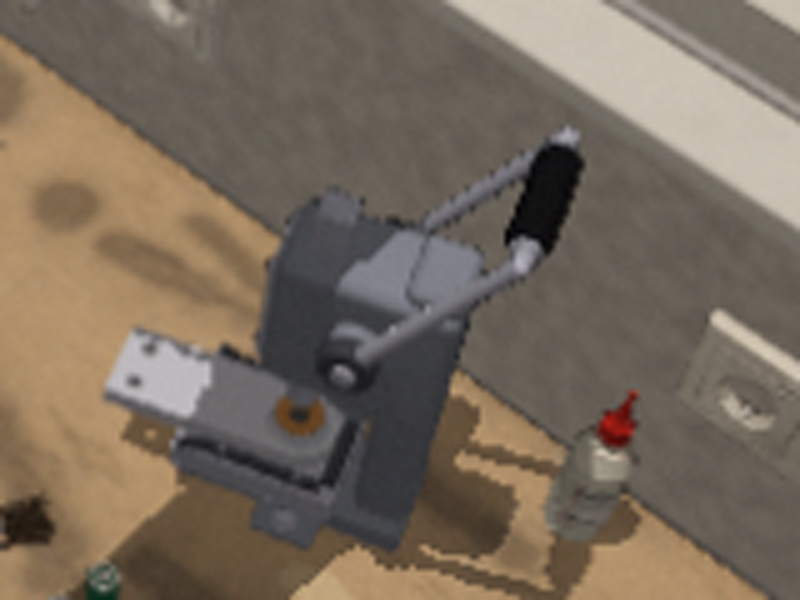

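The plate lies seated between the rails with its bush under the ram, at scene (324.3,261.9). The sill's lower edge runs from scene (353,180) to (425,227).

```bash
python3 - <<'E'
from h import *
print("bush",onz("scene",324.3,261.9,.070))
for z in (.1,.2,.25,.3,.4): print(z,onz("top",380,150,z)[0].round(3),onz("scene",353,180,z).round(3),onz("scene",425,227,z).round(3),onz("scene",400,250,z).round(3))
go([.475,-.375,.43],201)
E
```

```text
bush [ 0.44384554 -0.28094493  0.07      ]
0.1 0.606 [ 0.747 -0.152  0.1  ] [ 0.745 -0.434  0.1  ] [ 0.617 -0.425  0.1  ]
0.2 0.582 [ 0.658 -0.198  0.2  ] [ 0.657 -0.452  0.2  ] [ 0.541 -0.444  0.2  ]
0.25 0.57 [ 0.614 -0.222  0.25 ] [ 0.613 -0.461  0.25 ] [ 0.504 -0.454  0.25 ]
0.3 0.558 [ 0.57  -0.245  0.3  ] [ 0.569 -0.471  0.3  ] [ 0.466 -0.464  0.3  ]
0.4 0.534 [ 0.482 -0.291  0.4  ] [ 0.481 -0.489  0.4  ] [ 0.391 -0.483  0.4  ]
t 11.5667 pos [ 0.3917 -0.1389  0.4148] xang -159.4 tilt [ 0.     0.001 -1.   ] shift [ 0.127 -6.258 -0.382] turn -60.07 F [-0.6  0.7 -0.2] w 0.997 g 0.0
```

>>> carry_out(commands=[[[0.02, -0.78, -0.1, 0, 0, 0], [0.02, -0.78, -0.1, 0, 0, 0], [0.02, -0.78, -0.1, 0, 0, 0], [0.02, -0.78, -0.08, 0, 0, 0], [0.02, -0.78, 0, 0, 0, 0], [0.02, -0.78, 0, 0, 0, 0], [0, -0.78, 0, 0, 0, 0], [0, -0.78, 0, 0, 0, 0], [0, 0, 0, 0, 0, 0], [0, 0, 0, 0, 0, 0]]])

```text
clock: 12.4
position: [0.4498, -0.3065, 0.4345]
ee_rot: [-0.176, 0.984, -0.002, -0.002]
ft_force: [-0.7, 0.2, -0.6]
grip_width: 1.002
grasp_force: 0.0
```

```bash
python3 - <<'E'
from h import *
go([.475,-.375,.303],201);print(get_obs()["joint_pos"].round(2))
E
```

```text
t 12.4 pos [ 0.4498 -0.3065  0.4345] xang -159.74 tilt [-0.003 -0.004 -1.   ] shift [-0.013 -1.816  3.292] turn -60.12 F [-0.7  0.2 -0.6] w 1.002 g 0.0
[-0.37  0.18  1.06  1.33 -0.15  1.72  2.58]
```

>>> carry_out(commands=[[[0, 0, 0, 0, 0, 1], [0, 0, 0, 0, 0, 1], [0, 0, 0, 0, 0, 1], [0, 0, 0, 0, 0, 1], [0, 0, 0, 0, 0, 1], [0, 0, 0, 0, 0, 1], [0, 0, 0, 0, 0, 1], [0, 0, 0, 0, 0, 1], [0, 0, 0, 0, 0, 1], [0, 0, 0, 0, 0, 1], [0, 0, 0, 0, 0, 1], [0, 0, 0, 0, 0, 1], [0, 0, 0, 0, 0, 1], [0, 0, 0, 0, 0, 1], [0, 0, 0, 0, 0, 1]]])

```text
clock: 13.65
position: [0.4513, -0.3031, 0.4351]
ee_rot: [0.571, 0.821, -0.002, 0.0]
ft_force: [0.0, 0.1, 0.3]
grip_width: 1.004
grasp_force: 0.0
```

>>> carry_out(commands=[[[0, 0, 0, 0, 0, 1], [0, 0, 0, 0, 0, 1], [0, 0, 0, 0, 0, 1], [0, 0, 0, 0, 0, 1], [0, 0, 0, 0, 0, 1], [0, 0, 0, 0, 0, 1], [0, 0, 0, 0, 0, 1], [0, 0, 0, 0, 0, 1], [0, 0, 0, 0, 0, 1], [0, 0, 0, 0, 0, 1], [0, 0, 0, 0, 0, 1], [0, 0, 0, 0, 0, 1], [0, 0, 0, 0, 0, 1], [0, 0, 0, 0, 0, 1], [0, 0, 0, 0, 0, 1], [0, 0, 0, 0, 0, 0], [0, 0, 0, 0, 0, 0]]])

```text
clock: 15.07
position: [0.4512, -0.3036, 0.435]
ee_rot: [0.983, 0.181, -0.001, 0.002]
ft_force: [-0.2, -0.0, -0.0]
grip_width: 1.003
grasp_force: 0.0
```

```bash
python3 - <<'E'
from h import *
go([.475,-.375,.40],21);print(get_obs()["joint_pos"].round(2))
E
```

```text
t 15.0667 pos [ 0.4512 -0.3036  0.435 ] xang 20.88 tilt [-0.001 -0.003 -1.   ] shift [-0.078  1.878  0.881] turn -0.02 F [-0.2 -0.  -0. ] w 1.003 g 0.0
[-0.53  0.26  1.32  1.33 -0.25  1.73 -0.47]
```

>>> carry_out(commands=[[[-0.02, 0.3, 0, 0, 0, 0], [-0.02, 0.4, 0, 0, 0, 0], [-0.02, 0.4, 0, 0, 0, 0], [-0.02, 0.4, 0, 0, 0, 0], [0, 0.38, 0, 0, 0, 0], [0, 0, 0, 0, 0, 0], [0, 0, 0, 0, 0, 0]]])

```text
clock: 15.65
position: [0.4742, -0.3765, 0.435]
ee_rot: [0.984, 0.18, -0.002, 0.002]
ft_force: [-0.5, -0.1, -0.3]
grip_width: 1.0
grasp_force: 0.0
```

```bash
python3 - <<'E'
from h import *
go([.475,-.375,.303],21);print(get_obs()["joint_pos"].round(2))
E
```

```text
t 15.65 pos [ 0.4742 -0.3765  0.435 ] xang 20.71 tilt [-0.003 -0.005 -1.   ] shift [ 0.047 -0.037  3.299] turn -0.05 F [-0.5 -0.1 -0.3] w 1.0 g 0.0
[-0.17  0.45  1.2   1.16 -0.42  1.79 -0.31]
```

>>> carry_out(commands=[[[0.03, -0.04, 0.4, 0, 0, 0], [0, 0, 0.6, 0, 0, 0], [0, 0, 0.6, 0, 0, 0], [0, 0, 0.6, 0, 0, 0], [0, 0, 0.5, 0, 0, 0], [0, 0, 0.4, 0, 0, 0], [0, 0, 0.2, 0, 0, 0], [0, 0, 0, 0, 0, 0], [0, 0, 0, 0, 0, 0]]])

```text
clock: 16.4
position: [0.4749, -0.3743, 0.3038]
ee_rot: [0.984, 0.18, -0.001, 0.002]
ft_force: [-0.0, 0.6, 0.8]
grip_width: 0.999
grasp_force: 0.0
```

```bash
python3 - <<'E'
from h import *
s=snap("scene","s4.png")
go([.475,-.375,.303],21);print(get_obs()["joint_pos"].round(2))
a=cv2.resize(cv2.imread("pics/s4.png")[150:290,290:430],(0,0),fx=4.2,fy=4.2,interpolation=2)
cv2.imwrite("pics/c6.png",a)
E
```

```text
t 16.45 pos [ 0.4749 -0.3748  0.3043] xang 20.69 tilt [-0.001 -0.005 -1.   ] shift [0.001 0.005 0.032] turn -0.05 F [-0.  -0.4 -0.5] w 1.001 g 0.0
[-0.26  0.45  1.19  1.45 -0.41  1.52 -0.29]
```

View pics/c6.png

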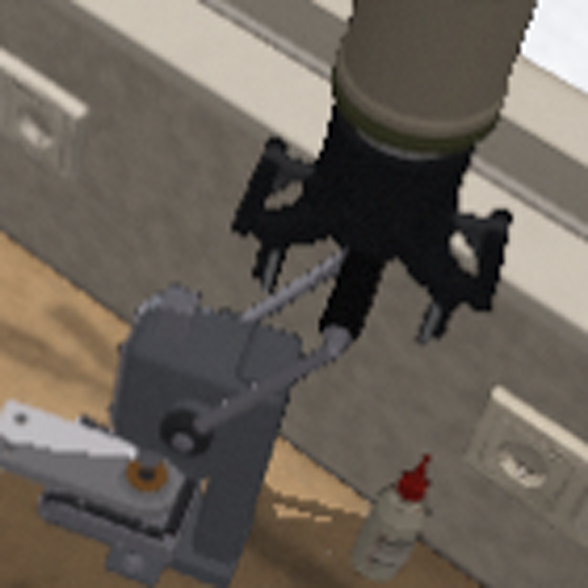

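>>> carry_out(commands=[[[0, 0, 0, 0, 0, 0], [0, 0, 0, 0, 0, 0], [0, 0, 0, 0, 0, 0], [0, 0, 0, 0, 0, 0], [0, 0, 0, 0, 0, 0], [0, 0, 0, 0, 0, 0], [0, 0, 0, 0, 0, 0], [0, 0, 0, 0, 0, 0], [0, 0, 0, 0, 0, 0], [0, 0, 0, 0, 0, 0]]], hand=0.24, force=40)

```text
clock: 17.28
position: [0.4745, -0.375, 0.303]
ee_rot: [0.984, 0.179, -0.001, 0.002]
ft_force: [-0.1, 0.0, -0.4]
grip_width: 0.385
grasp_force: 0.0
```

>>> carry_out(commands=[[[0, -0.1, 0, 0, 0, 0], [0, -0.16, -0.08, 0, 0, 0], [0, -0.165, -0.08, 0, 0, 0], [0, -0.17, -0.06, 0, 0, 0], [0, -0.17, -0.06, 0, 0, 0], [0, -0.175, -0.045, 0, 0, 0], [0, -0.175, -0.045, 0, 0, 0], [0, -0.18, -0.03, 0, 0, 0], [0, -0.18, -0.025, 0, 0, 0], [0, -0.18, -0.01, 0, 0, 0], [0, -0.18, -0.01, 0, 0, 0], [0, -0.18, 0.01, 0, 0, 0], [0, -0.18, 0.01, 0, 0, 0], [0, 0, 0, 0, 0, 0]]])

```text
clock: 18.45
position: [0.4436, -0.2921, 0.3201]
ee_rot: [0.984, 0.18, -0.001, 0.002]
ft_force: [0.6, -4.6, 0.1]
grip_width: 0.385
grasp_force: 1.9
```

```bash
cat >> h.py <<'E'
def lev():
    o=get_obs();u=np.array([.358,-.934]);q=o["position"][:2]-np.array([.447,-.281]);F=np.array(o["ft_force"])
    print("cage X",q@u*1000,"lat",q@[.934,.358]*1000,"z",(o["position"][2]+.019)*1000,"F along",F[:2]@u,"lat",F[:2]@[.934,.358],"up",F[2],"g",o["grasp_force"],o["joint_pos"].round(2))
E
python3 - <<'E'
from h import *
lev();go([.475,-.375,.303],21);s=snap("scene","s5.png")
a=cv2.resize(cv2.imread("pics/s5.png")[150:290,290:430],(0,0),fx=4.2,fy=4.2,interpolation=2)
cv2.imwrite("pics/c7.png",a)
E
```

```text
cage X 9.152611374708046 lat -7.169487844663774 z 339.0559792837777 F along 4.475491841931712 lat -1.0483559646667033 up 0.14471344584307738 g 1.8693594262003899 [-0.64  0.16  1.29  1.61 -0.15  1.48 -0.55]
t 18.45 pos [ 0.4436 -0.2921  0.3201] xang 20.68 tilt [-0.001 -0.003 -1.   ] shift [0.004 2.215 0.433] turn -0.05 F [ 0.6 -4.6  0.1] w 0.385 g 1.9
```

View pics/c7.png

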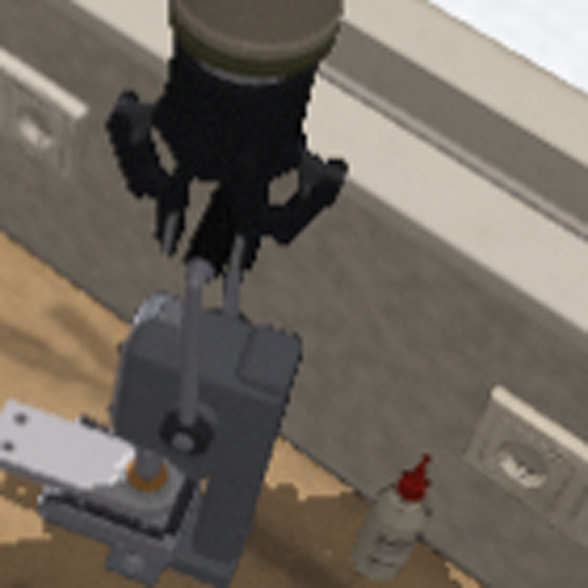

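The fingers hold the lever at about 0.6 rad, and the plate, bush and ram line up. I continue in small steps and watch joint 3.

>>> carry_out(commands=[[[0, -0.17, 0.02, 0, 0, 0], [0, -0.17, 0.03, 0, 0, 0], [0, -0.17, 0.04, 0, 0, 0], [0, -0.17, 0.05, 0, 0, 0], [0, 0, 0, 0, 0, 0]]])

```text
clock: 18.92
position: [0.4344, -0.268, 0.3145]
ee_rot: [0.984, 0.179, -0.0, 0.002]
ft_force: [2.0, -6.9, 0.1]
grip_width: 0.379
grasp_force: 3.9
```

```bash
python3 -c "
from h import *
lev()"
```

```text
cage X -16.654025914255623 lat -7.142258693549602 z 333.5226830505979 F along 7.192223277509765 lat -0.6042319492511434 up 0.11385000935794579 g 3.9166009426116943 [-0.79  0.    1.28  1.67  0.    1.47 -0.72]
```

>>> carry_out(commands=[[[0, -0.14, 0.04, 0, 0, 0], [0, -0.14, 0.05, 0, 0, 0], [0, -0.14, 0.05, 0, 0, 0], [0, -0.14, 0.06, 0, 0, 0], [0, 0, 0, 0, 0, 0]]])

```text
clock: 19.33
position: [0.4267, -0.2476, 0.3066]
ee_rot: [0.984, 0.179, 0.0, 0.003]
ft_force: [5.9, -7.7, -0.4]
grip_width: 0.382
grasp_force: 4.8
```

```bash
python3 -c "
from h import *
lev()"
```

```text
cage X -38.46471611063011 lat -6.982141885464447 z 325.60530783796776 F along 9.29828852860663 lat 2.783539703117343 up -0.3776125601297913 g 4.82953816652298 [-0.81 -0.12  1.18  1.72  0.12  1.46 -0.86]
```

>>> carry_out(commands=[[[0, -0.08, 0.04, 0, 0, 0], [0, -0.08, 0.04, 0, 0, 0], [0, 0, 0, 0, 0, 0], [0, 0, 0, 0, 0, 0]]])

```text
clock: 19.67
position: [0.4248, -0.2423, 0.3037]
ee_rot: [0.984, 0.178, 0.0, 0.003]
ft_force: [7.4, -8.5, -1.0]
grip_width: 0.381
grasp_force: 5.0
```

```bash
python3 -c "
from h import *
lev()"
```

```text
cage X -44.124079027113034 lat -6.907372600742083 z 322.65402759923813 F along 10.6028826326416 lat 3.8236218948676584 up -1.020004919255375 g 5.01281663775444 [-0.8  -0.15  1.15  1.74  0.14  1.46 -0.89]
```

>>> carry_out(commands=[[[0, -0.07, 0.04, 0, 0, 0], [0, -0.07, 0.04, 0, 0, 0], [0, 0, 0, 0, 0, 0], [0, 0, 0, 0, 0, 0]]])

```text
clock: 20.0
position: [0.4236, -0.2392, 0.3012]
ee_rot: [0.984, 0.177, 0.002, 0.005]
ft_force: [12.7, -17.7, -0.6]
grip_width: 0.382
grasp_force: 10.1
```

```bash
python3 -c "
from h import *
lev()"
```

```text
cage X -47.43210919423593 lat -6.877134414462274 z 320.19516904141284 F along 21.088783667640474 lat 5.57370755274867 up -0.5893463285419724 g 10.075629651546478 [-0.8  -0.16  1.12  1.75  0.16  1.45 -0.91]
```

>>> carry_out(commands=[[[0, -0.06, 0.02, 0, 0, 0], [0, 0, 0, 0, 0, 0], [0, 0, 0, 0, 0, 0], [0, 0, 0, 0, 0, 0]]])

```text
clock: 20.33
position: [0.4233, -0.2384, 0.3009]
ee_rot: [0.984, 0.177, 0.002, 0.006]
ft_force: [17.1, -22.5, 0.0]
grip_width: 0.384
grasp_force: 13.4
```

```bash
python3 -c "
from h import *
lev()"
```

```text
cage X -48.30136433877408 lat -6.840922315431518 z 319.8916990860915 F along 27.168923235077376 lat 7.869212974364771 up 0.010154904920968877 g 13.392294645309448 [-0.79 -0.17  1.11  1.76  0.16  1.45 -0.92]
```

>>> carry_out(commands=[[[0, 0.1, -0.04, 0, 0, 0], [0, 0.1, -0.05, 0, 0, 0], [0, 0.12, -0.06, 0, 0, 0], [0, 0.14, -0.06, 0, 0, 0], [0, 0.15, -0.06, 0, 0, 0], [0, 0.15, -0.06, 0, 0, 0], [0, 0.16, -0.05, 0, 0, 0], [0, 0.17, -0.05, 0, 0, 0], [0, 0.17, -0.04, 0, 0, 0], [0, 0.17, -0.03, 0, 0, 0], [0, 0.17, -0.02, 0, 0, 0], [0, 0.18, -0.01, 0, 0, 0], [0, 0.18, 0, 0, 0, 0], [0, 0, 0, 0, 0, 0]]])

```text
clock: 21.5
position: [0.4488, -0.308, 0.3202]
ee_rot: [0.984, 0.178, -0.002, 0.003]
ft_force: [3.8, -2.6, -0.3]
grip_width: 0.377
grasp_force: 1.8
```

```bash
python3 -c "
from h import *
lev()"
```

```text
cage X 25.81468452871603 lat -7.992189182292735 z 339.24944566838957 F along 3.7824912598034657 lat 2.6141409445131507 up -0.34220085548728285 g 1.7529118806123734 [-0.55  0.22  1.26  1.58 -0.21  1.49 -0.5 ]
```

>>> carry_out(commands=[[[0, 0.17, 0.01, 0, 0, 0], [0, 0.17, 0.02, 0, 0, 0], [0, 0.17, 0.03, 0, 0, 0], [0, 0.17, 0.04, 0, 0, 0], [0, 0.16, 0.04, 0, 0, 0], [0, 0.16, 0.05, 0, 0, 0], [0, 0.15, 0.05, 0, 0, 0], [0, 0.13, 0.05, 0, 0, 0], [0, 0.12, 0.05, 0, 0, 0], [0, 0.1, 0.04, 0, 0, 0], [0, 0.08, 0.03, 0, 0, 0], [0, 0.07, 0.02, 0, 0, 0], [0, 0.07, 0, 0, 0, 0], [0, 0.06, 0, 0, 0, 0], [0, 0, 0, 0, 0, 0], [0, 0, 0, 0, 0, 0]]])

```text
clock: 22.83
position: [0.4739, -0.3728, 0.3033]
ee_rot: [0.984, 0.179, -0.001, 0.002]
ft_force: [0.1, 0.6, -0.2]
grip_width: 0.384
grasp_force: 0.0
```

```bash
python3 -c "
from h import *
lev()"
```

```text
cage X 95.33397700166849 lat -7.722450354322191 z 322.30822798445917 F along -0.5630629470002945 lat 0.29172579820082 up -0.1616042064985304 g 0.0 [-0.24  0.42  1.15  1.45 -0.38  1.51 -0.32]
```

>>> carry_out(commands=[[[0, 0, 0, 0, 0, 0], [0, 0, 0, 0, 0, 0], [0, 0, 0, 0, 0, 0], [0, 0, 0, 0, 0, 0], [0, 0, 0, 0, 0, 0], [0, 0, 0, 0, 0, 0], [0, 0, 0, 0, 0, 0], [0, 0, 0, 0, 0, 0], [0, 0, -0.3, 0, 0, 0], [0, 0, -0.5, 0, 0, 0], [0, 0, -0.6, 0, 0, 0], [0, 0, -0.6, 0, 0, 0], [0, 0, -0.6, 0, 0, 0], [0, 0, -0.6, 0, 0, 0], [0, 0, 0, 0, 0, 0], [-0.5, -0.5, 0, 0, 0, 0], [-0.5, -0.5, 0, 0, 0, 0], [-0.5, -0.5, 0, 0, 0, 0], [-0.5, -0.5, 0, 0, 0, 0], [0, 0, 0, 0, 0, 0]]], hand=-1)

```text
clock: 24.5
position: [0.3788, -0.3315, 0.4353]
ee_rot: [0.984, 0.177, 0.003, -0.001]
ft_force: [-0.7, -2.1, 0.8]
grip_width: 1.002
grasp_force: 0.0
```

```bash
python3 - <<'E'
from h import *
s=snap("scene","s6.png");lev()
a=cv2.resize(cv2.imread("pics/s6.png")[180:330,265:425],(0,0),fx=4,fy=4,interpolation=2)
cv2.imwrite("pics/c8.png",a)
E
```

```text
cage X 22.42018185341013 lat -79.10229242786836 z 454.1531454971258 F along 0.766364883190525 lat 1.179292391228203 up 0.6936840136461628 g 0.0 [-0.61 -0.02  1.24  1.43  0.02  1.72 -0.58]
```

View pics/c8.png

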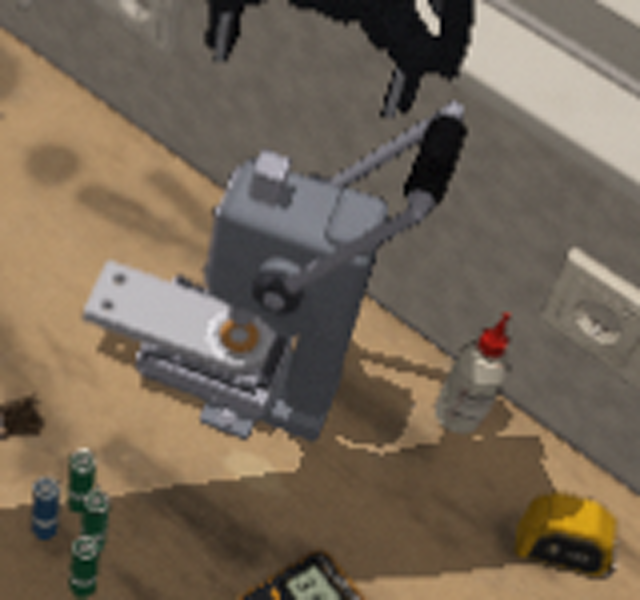

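The bush is flush on the plate. The grip is back at scene (374,219), where it started, and the bottle and tape measure stand in place.

```bash
python3 -c "
from workcell import *
print(hand_in())"
```

```text
the job is handed in; nothing more can be done
None
```

I laid the plate on the bed, pressed the bush until the pull stiffened sharply, eased the lever back to its rest and let go. I handed the job in at about 24.5 s; no verdict came back, and I did not check the mug in the final picture.

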